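Fit the lever collar on the air-damper stem

ROBOT

A 6-joint arm with a two-finger parallel gripper is mounted at the origin on the work surface. World frame = base frame: x ahead of the robot, y to its left, z up, the work surface at z = 0. Lengths are in m, angles in rad, forces in N, time in s.
With the tool pointing down it reaches from about 0.375 to 0.975 m from the base axis. Payload 3.8 kg.
Tool frame: the origin (TCP) lies midway between the tips of the shut fingers; the grasp point (between the pads) lies 19 mm behind it; z points along the fingers, y is the line along which they close (so a half turn about z gives the same grasp; the last joint's range is limited). The gripper opens to 85 mm and grips with 20 to 120 N. Pads are 22 mm wide; open, the fingers measure 114 mm over their backs; the gripper's body (76 mm by 85 mm) begins 54 mm behind the grasp point. The pads swing forward as they close: fully open they stand 13 mm farther back than shut.
Start: joints at [-0.037, 0.264, 1.604, -0, 1.274, -0.037], TCP at [0.675, -0, 0.231] pointing down, gripper open.
Joint ranges: [-2.63, 2.63], [-0.94, 2.18], [0.31, 2.57], [-1.31, 4.45], [0, 2.66], [-2.55, 2.55]. Speed limits (rad/s): [2.57, 2.57, 3.14, 3.14, 3.14, 3.14].

INTERFACE

Orientations are given as a rotation vector (axis times angle).
In Python, from workcell import bot, read_camera, camera_info, ticket gives the robot as it stands.
- The arm moves only by the tool servo_tool, never from a script. Its argument "targets" is a list of rows, each an object of numbers: "hand": the closure, from -1 (fully open) to 1 (shut); "x", "y", "z": the shift along the tool's x, y, z as a fraction of full scale; "roll": the turn about the tool's z as a fraction of full scale. In form: [{"hand": .., "x": .., "y": .., "z": .., "roll": ..}, ...]. A call has 1 to 10 rows; each row is the pose to reach, as a shift and turn from the pose commanded when the call began, along the tool's axes at that moment, turning the shorter way round; what a row does not reach only later rows make up. Full scale, the value 1, is 50 cm for a shift and 180 degrees for a turn. A row lasts 1/12 s, in which the tool goes at most 41.7 mm and 7.16 degrees, less where a joint would pass 70% of its speed; a pose out of reach is approached as far as the arm can. A call with a number of a shift or a turn outside -1 to 1 is refused whole. A call with a gripper value outside its range is refused whole. The fingers move at their own pace and stop on an object; "grip_force" is the grip in N (left out, the last holds). Time passes only in rows, so rows that repeat a pose let the fingers close. It gives the time, the measured TCP pose, the force, the opening and the grip force at its end, in the units of the state.
- bot.read_state(): the state, without advancing time (a new reading comes with each control period).
- read_camera(name): name is "scene" or "side" or "wrist"; returns the picture (480x640x3 uint8, red, green, blue); there is no depth.
- camera_info(name): a dict with "fx", "fy", "cx", "cy" (pixels), "eye" and "orientation" of the camera in the world; the wrist camera has in their place "T_tool_cam" (4x4, takes a point from camera to tool coordinates, whose origin is the TCP and whose axes are the flange's). Camera axes: x right, y down, z forward; pixel columns grow to the right and rows downward; lengths in m; the calibration is good to about 2 mm. A picture is of the moment at which its call begins: read the wrist's pose just before it. camera_info takes no time and is no camera call.
- ticket.finish_job(): hands the job in; it is judged then, once.
The state is a dict: "time": time; "q": joint angles; "joint_vel": joint speeds; "joint_torque": joint torques, N m; "tool_pos": TCP position; "tcp_rot": TCP orientation; "wrist_force": force on the tool from outside, world axes, zero at the start; "torque": the same for the moment, N m; "width": opening from 0.0 (shut) to 1.0 (fully open); "grip_force": force on a finger pad.
Only numpy, scipy, OpenCV 4.12 (cv2) and the standard library are available. Lean on these libraries where they do the work, as an engineer would, in place of code of your own. Each camera call takes 0.05 s, during which the arm holds its last target. There are 200 camera calls.

TASK

Put the thick steel spacer ring over the upright stem of the grey air-damper valve, so that it lies on the sprung gland, and let go of it. Then take the top of the stem between the fingers, feel out the flat that is milled on one side of it, and turn the stem so that the flat faces the pointer rib on the valve's top. Finally fit the lever collar on the stem with its set screw on that flat, facing the pointer rib, press it firmly down on the ring against the spring, and finish while still gripping it and holding it pressed down, ready for the screw to be tightened; leave the jar, the glass pieces and the spanner alone.

Things in the scene. Friction and masses are not known exactly. Their poses are not given: they have to be found in the camera images.
- valve: Grey air-damper valve fixed to the bench: housing 100 x 100 mm, flat top 60 mm above the bench, 54 mm pipe flanges out to 84 mm along its own +x and -x, base plate 130 x 120 mm. Origin: on the bench under the axis of its upright stem, z up. Its front is -x, where the pointer rib lies.
- pointer (a point): Middle of the pointer rib (steel, 24 mm long, 8 wide, 8 high) on the valve's top, 38 mm from the stem's axis on the valve's -x side.
- stem_top (a point): Centre of the upper end of the steel stem, 126 mm above the bench. The stem is 20 mm in diameter, upright, its last 3 mm tapered. It turns stiffly (0.06 N m), stays where left, and has end stops: its flat can face only within 1.3 rad of the front either way; it starts within 1.2 rad, not reported.
- stem_flat_foot (a point): Point on the stem's axis, 78 mm above the bench, where the flat begins; it runs up to the end, 15 mm wide, 6.5 mm from the axis. Fingers on the stem are 16.5 mm apart with a pad on the flat, 20 mm apart from 0.86 rad off it; off by d, 10 + 10 cos(0.86 - d) mm (the pads give: up to 1 mm less is read). A squeeze near the flat can turn the stem towards flush.
- gland (a joint): Sprung brass gland around the stem: a disc 34 mm in diameter, its top 78 mm above the bench when free. Value: how far it is pressed down, in m, 0 (up) to 0.006 (stop). The spring takes 5.6 N to start and 9.8 N at the stop, so the weight of ring and collar does not press it down.
- spacer: Thick dark steel spacer ring, loose on the bench at the start: 42 mm outside, hole 25 mm, 12 mm high, about 80 g. Origin: centre of its underside. On the free gland its underside is 78 mm above the bench.
- collar: Steel lever collar lying on the bench the way up it is fitted: 24 mm high, 44 mm in diameter, two gripping flats 36 mm apart at its +y and -y sides, 25 mm long, about 160 g. Origin: bore's centre at the underside, z up. An 8 mm lever rod with an 18 mm black ball runs out on +x to 75 mm, 12 mm up. On the spacer ring on the free gland its underside is 90 mm above the bench.
- collar_screw (a point): Outer end of the collar's set screw (9 mm head), 30.5 mm from the bore's axis on the collar's -x side, 12 mm above its underside. The bore goes right through, 22.4 mm in diameter, D-shaped: flat on the screw's side, 7.7 mm from the axis, so the collar slides down the stem only with the screw at the stem's flat (within 0.12 rad).
- frit_jar: Bystander: glass jar with white lid, 60 mm in diameter, 85 mm high; origin at its underside.
- paperweight: Bystander: round glass paperweight, 68 mm in diameter, 60 mm high; origin at its underside.
- drop: Bystander: pointed red glass drop, 46 mm in diameter, 66 mm high; origin at its underside.
- spanner: Bystander: spanner 150 mm long lying flat along its own x; origin at the underside of its middle.
Mind the look-alikes: they are no part of the job. Of the things like the spacer, leave any that is red; of the rest the smaller one is meant.

How it is judged:
On the way, in this order (a step that is already met when the one before it is completed fails the run):
1. the spacer ring lies over the stem on the gland, let go (horizontal distance between spacer and valve below 0.006 m and z of spacer in the frame of valve below 0.081 m and angle between spacer's own z axis and vertical below 0.1 rad and contact force between the fingers and spacer below 0.2 N), for 0.2 s.
2. the fingers squeeze the upper end of the stem (contact force between the fingers and valve above 6 N and distance between the grasp point and stem_top below 0.03 m), for 0.2 s.
At the end, for the whole second after the job is handed in: Collar on the stem (within 5 mm of its axis, tilt under 0.12 rad), set screw facing the valve's front within 0.3 rad, spacer ring under it around the stem, gland held down more than 2.5 mm of 6, fingers pressing on the collar, collar still (horizontal distance between collar and valve below 0.005 m and angle between collar's own z axis and vertical below 0.12 rad and z of collar in the frame of valve below 0.0885 m and angle between the x axis of collar and the x axis of valve, either way round below 0.3 rad and x of collar_screw in the frame of valve below -0.02 m and value of joint gland above 0.0025 m and contact force between the fingers and collar above 4 N and horizontal distance between spacer and valve below 0.006 m and z of spacer in the frame of valve below 0.081 m and linear speed of collar below 0.03 m/s); the arm keeps its last pose, push and grip.
It fails at once if the frit jar is pushed more than 30 mm out of its place (distance of frit_jar from where it was at the start of the episode above 0.03 m).
It fails at once if the paperweight is pushed more than 30 mm out of its place (distance of paperweight from where it was at the start of the episode above 0.03 m).
It fails at once if the drop is pushed more than 30 mm out of its place (distance of drop from where it was at the start of the episode above 0.03 m).
It fails at once if the spanner is pushed more than 30 mm out of its place (distance of spanner from where it was at the start of the episode above 0.03 m).
It also fails if it takes over 72 s, if anything falls off the work surface, if the arm or the gripper's body presses on something with over 40 N, if the wrist force passes 120 N, or if a joint passes its speed limit or range.

## Working session

There is one attempt and no reset: what is moved stays moved. The work goes in short steps, Python scripts to look and compute and a tool call to move; the robot and the scene stay as the last step left them, time stands still between calls to the robot, and variables do not carry over. Pictures are saved under pics/ and viewed, at most 10 in all, crops included, and the job is handed in when it is done.

Besides the shell and the picture viewer there is one more tool, called after "Call:" in YAML: its name, and indented under it one key for each argument. servo_tool: Moves the arm, as the interface text tells. Its arguments: {"type":"object","properties":{"targets":{"type":"array"},"grip_force":{"type":"number"}},"required":["targets"]}

```bash
mkdir -p pics
python3 - <<'E'
from workcell import bot, read_camera, camera_info
import cv2,json
print(bot.read_state())
for n in ("scene","side","wrist"):
    cv2.imwrite(f"pics/{n}0.png",read_camera(n)[:,:,::-1]); print(n,camera_info(n))
E
```

```text
{'time': 0.0, 'q': array([-3.69159194e-02,  2.64752594e-01,  1.60536682e+00, -2.30116690e-05,
        1.27369130e+00, -3.68858500e-02]), 'joint_vel': array([-8.42398584e-04, -1.10536906e-03,  2.34516484e-03,  8.49996354e-05,
       -5.15469093e-04,  2.60995053e-04]), 'joint_torque': array([ 6.10465631e-04, -5.15121067e+01, -3.67308676e+01, -4.07824507e-05,
        1.31324201e-02,  1.46811578e-05]), 'tool_pos': array([6.74275542e-01, 6.50546749e-06, 2.29966274e-01]), 'tcp_rot': array([-2.22032809, -2.22027634,  0.00239517]), 'wrist_force': array([-0.57161765, -0.0740836 , -0.14299338]), 'torque': array([-0.00699703,  0.06032024, -0.00821882]), 'grip_force': 0.0, 'width': 1.0023787564909017}
scene {'fx': 478.93571923760135, 'fy': 478.93571923760135, 'cx': 317.8880939775412, 'cy': 240.81157960425554, 'eye': array([1.22299756, 0.13641964, 0.89811891]), 'orientation': array([-1.70104935, -1.96260036,  0.68513223])}
side {'fx': 445.36280779061775, 'fy': 445.36280779061775, 'cx': 317.1355843226135, 'cy': 238.81406985164017, 'eye': array([0.33471063, 0.5505823 , 0.71220891]), 'orientation': array([-0.60302513,  2.73035903, -1.03563436])}
wrist {'fx': 381.28638386908466, 'fy': 381.28638386908466, 'cx': 325.7754588363031, 'cy': 240.18852952238635, 'T_tool_cam': array([[ 4.98970797e-04, -9.50759020e-01, -3.09930698e-01,
         7.97686679e-02],
       [ 9.99999810e-01,  3.62102525e-04,  4.99138874e-04,
        -2.32008468e-04],
       [-3.62334098e-04, -3.09930888e-01,  9.50759019e-01,
        -1.41863063e-01],
       [ 0.00000000e+00,  0.00000000e+00,  0.00000000e+00,
         1.00000000e+00]])}
```

View pics/scene0.png

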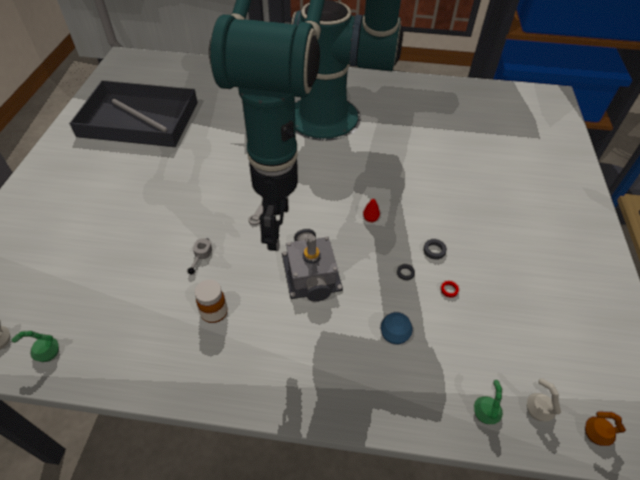

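View pics/side0.png

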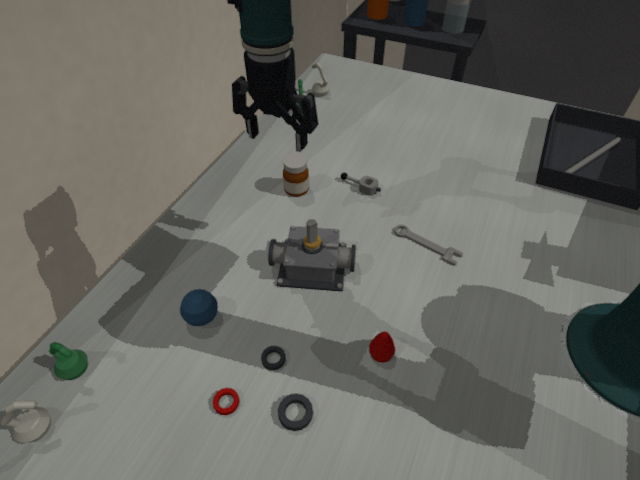

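Ring candidates in the scene picture: small dark (405,272), larger dark (435,249), red (450,289). I choose the small dark one, at (273,357) in the side picture. The collar is at scene (202,247) and side (369,186), the valve stem at scene (311,240) and side (311,225). Next I check these in a close crop.

```bash
cat > h.py <<'E'
import numpy as np, cv2
from scipy.spatial.transform import Rotation as R
from workcell import bot, read_camera, camera_info
def cam(n,st=None):
    c=camera_info(n)
    if n=="wrist":
        T=np.eye(4);T[:3,:3]=R.from_rotvec(st['tcp_rot']).as_matrix();T[:3,3]=st['tool_pos'];T=T@c['T_tool_cam'];return c,T[:3,3],T[:3,:3]
    return c,np.array(c['eye']),R.from_rotvec(c['orientation']).as_matrix()
def pt(n,u,v,z,st=None):
    c,e,M=cam(n,st); d=M@np.array([(u-c['cx'])/c['fx'],(v-c['cy'])/c['fy'],1]); return e+d*(z-e[2])/d[2]
def px(n,p,st=None):
    c,e,M=cam(n,st); q=M.T@(np.array(p)-e); return np.array([c['fx']*q[0]/q[2]+c['cx'],c['fy']*q[1]/q[2]+c['cy']])
E
python3 - <<'E'
import cv2,numpy as np
s=cv2.imread("pics/side0.png");c=cv2.imread("pics/scene0.png")
k=lambda i,x,y,w,h,f:cv2.resize(i[y:y+h,x:x+w],None,fx=f,fy=f,interpolation=cv2.INTER_CUBIC)
a=np.vstack([k(s,250,210,120,90,3.3334),k(s,250,330,80,60,5)])
b=np.vstack([k(c,265,220,100,75,4),k(c,180,230,60,45,6.6667)])
print(a.shape,b.shape)
cv2.imwrite("pics/c1.png",np.hstack([a[:600,:400],b[:600,:400]]))
E
```

```text
(600, 400, 3) (600, 400, 3)
```

View pics/c1.png

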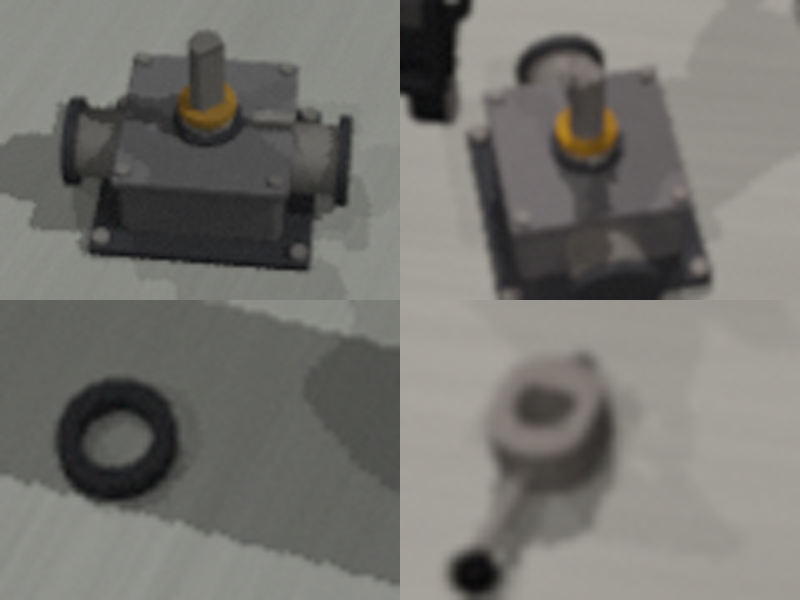

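View pics/wrist0.png

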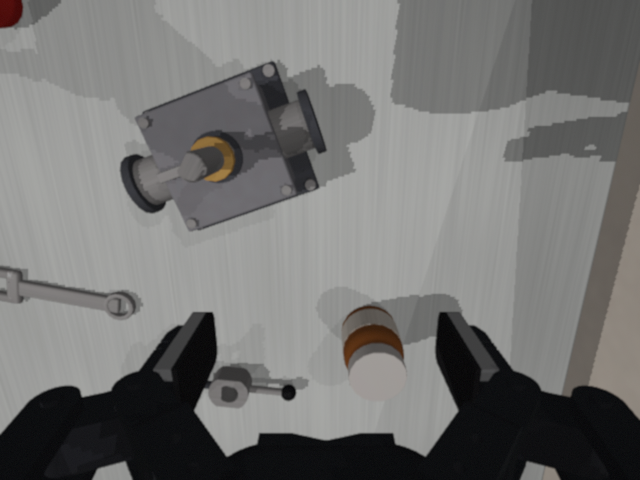

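Side crop: stem top at (312,221), chosen ring at (273.6,357.8), small, dark and thick. Scene crop: the collar's bore is at about (201,246). Wrist: stem top at about (192,166), pointer rib at about (165,173), collar centre at (230,387), ball at (289,392). The rib side faces the robot.

Run:
```python
from h import *
st=bot.read_state()
P=lambda n,u,v,z:print(n,u,v,z,np.round(pt(n,u,v,z,st),4))
print('stem top');P('wrist',192,167,.126);P('side',312.1,221.2,.126);P('scene',265+188/4,220+80/4,.126)
print('top bolts');[P('wrist',*b,.062) for b in[(147,121),(246,84),(193,223),(286,189)]]
print('side bolts');[P('side',250+x/3.333,210+y/3.333,.062) for x,y in[(143,62),(291,71),(124,170),(275,182)]]
print('rib');P('wrist',165,173,.068);P('side',250+285/3.333,210+117/3.333,.068)
print('ring');P('side',273.6,357.8,.008);P('scene',405.5,272,.008);P('side',295,412,.008);P('side',226,401.5,.006)
print('collar');P('wrist',229,385,.024);P('scene',180+545/6.667,230+(403-300)/6.667,.024);P('side',369,184,.024)
print('ball');P('wrist',289,392,.012);P('scene',180+474/6.667,230+(573-300)/6.667,.012)
print('ringsize', (60/5*2)/camera_info('side')['fx']*np.linalg.norm(pt('side',273.6,357.8,.008)-camera_info('side')['eye']))
print('others: drop');P('side',382,352,.01);P('side',199,307,.03)
```

```text
stem top
wrist 192 167 0.126 [0.5886 0.0487 0.126 ]
side 312.1 221.2 0.126 [0.585  0.0451 0.126 ]
scene 312.0 240.0 0.126 [0.5965 0.0491 0.126 ]
top bolts
wrist 147 121 0.062 [0.5352 0.076  0.062 ]
wrist 246 84 0.062 [0.6138 0.1027 0.062 ]
wrist 193 223 0.062 [ 0.5621 -0.0062  0.062 ]
wrist 286 189 0.062 [0.6415 0.0228 0.062 ]
side bolts
side 292.90429042904293 228.6018601860186 0.062 [0.6383 0.0244 0.062 ]
side 337.3087308730873 231.30213021302131 0.062 [ 0.555  -0.0059  0.062 ]
side 287.2037203720372 261.005100510051 0.062 [0.6102 0.1026 0.062 ]
side 332.5082508250825 264.6054605460546 0.062 [0.5298 0.0749 0.062 ]
rib
wrist 165 173 0.068 [0.5464 0.0366 0.068 ]
side 335.5085508550855 245.1035103510351 0.068 [0.5419 0.0335 0.068 ]
ring
side 273.6 357.8 0.008 [0.5559 0.2633 0.008 ]
scene 405.5 272 0.008 [0.5626 0.2608 0.008 ]
side 295 412 0.008 [0.4809 0.3301 0.008 ]
side 226 401.5 0.006 [0.5893 0.3612 0.006 ]
collar
wrist 229 385 0.024 [ 0.568  -0.2008  0.024 ]
scene 261.7459127043648 245.44922753862306 0.024 [ 0.5475 -0.076   0.024 ]
side 369 184 0.024 [ 0.5601 -0.206   0.024 ]
ball
wrist 289 392 0.012 [ 0.6321 -0.2199  0.012 ]
scene 251.09644517774112 270.94795260236987 0.012 [ 0.6143 -0.0872  0.012 ]
ringsize 0.042682083474978656
others: drop
side 382 352 0.01 [0.3913 0.1763 0.01  ]
side 199 307 0.03 [0.7192 0.2418 0.03  ]
```

Call:
servo_tool:
  targets:
    - {"hand": -0.4,"x": 0.52,"y": -0.23,"z": 0.1,"roll": 0}
    - {"hand": -0.4,"x": 0.52,"y": -0.23,"z": 0.2,"roll": 0}
    - {"hand": -0.4,"x": 0.52,"y": -0.23,"z": 0.26,"roll": 0}
    - {"hand": -0.4,"x": 0.52,"y": -0.23,"z": 0.26,"roll": 0}
    - {"hand": -0.4,"x": 0.52,"y": -0.23,"z": 0.26,"roll": 0}
    - {"hand": -0.4,"x": 0.52,"y": -0.23,"z": 0.26,"roll": 0}
    - {"hand": -0.4,"x": 0.52,"y": -0.23,"z": 0.26,"roll": 0}
    - {"hand": -0.4,"x": 0.52,"y": -0.23,"z": 0.26,"roll": 0}
    - {"hand": -0.4,"x": 0.52,"y": -0.23,"z": 0.26,"roll": 0}
    - {"hand": -0.4,"x": 0.52,"y": -0.23,"z": 0.26,"roll": 0}

```text
time: 0.98
tool_pos: [0.5585, 0.2606, 0.0999]
tcp_rot: [-2.218, -2.224, 0.004]
wrist_force: [0.2, -0.6, -0.4]
width: 0.7
grip_force: 0.0
```

Run:
```python
from h import *
st=bot.read_state(); im=read_camera('wrist')
cv2.imwrite('pics/w1.png',im[:,:,::-1]); print(st['time'],st['tool_pos'],st['tcp_rot'],st['width'],px('wrist',[.559,.262,.008],st))
# dark ring segmentation by ellipse near the expected place
g=cv2.cvtColor(im,cv2.COLOR_RGB2GRAY); m=(g<62).astype(np.uint8)
n,l,s,c=cv2.connectedComponentsWithStats(m)
for i in range(1,n):
    if s[i,4]>300: print(s[i],c[i].round(1))
```

```text
0.9833 [0.55846141 0.2606149  0.09988526] [-2.2178143  -2.22400927  0.00425995] 0.6995848169438271 [327.13074692 243.22094665]
[ 150   84   96   97 4688] [198.3 130.6]
[ 295  209   63   63 2114] [326.6 239.9]
[ 532  231  108  109 7599] [581.3 282.1]
[    0   302   640   178 55626] [308.7 420.1]
```

View pics/w1.png

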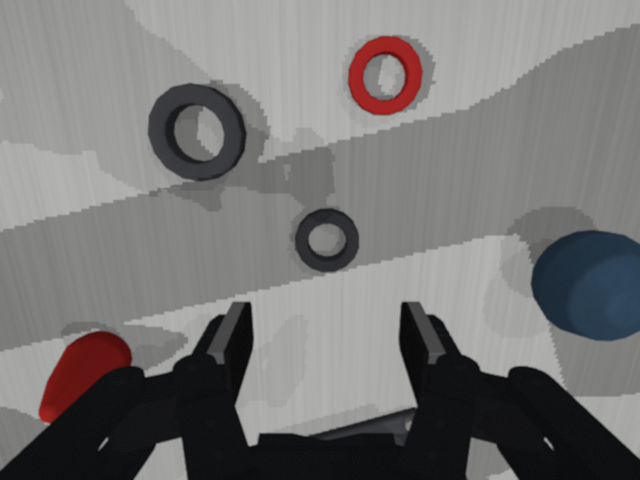

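Wrist: the small dark ring is centred at (326.6,240), about 41 mm across, just ahead of the fingers. The red ring, big ring, drop and paperweight are clear of it. Descend and grip.

Call:
servo_tool:
  targets:
    - {"hand": -0.4,"x": 0.007,"y": 0.0,"z": 0.07,"roll": 0}
    - {"hand": -0.4,"x": 0.007,"y": 0.0,"z": 0.14,"roll": 0}
    - {"hand": -0.4,"x": 0.007,"y": 0.0,"z": 0.185,"roll": 0}
    - {"hand": -0.4,"x": 0.007,"y": 0.0,"z": 0.197,"roll": 0}
    - {"hand": -0.4,"x": 0.007,"y": 0.0,"z": 0.197,"roll": 0}
    - {"hand": 0.3,"x": 0.007,"y": 0.0,"z": 0.197,"roll": 0}
    - {"hand": 0.3,"x": 0.007,"y": 0.0,"z": 0.197,"roll": 0}
    - {"hand": 0.3,"x": 0.007,"y": 0.0,"z": 0.197,"roll": 0}
    - {"hand": 0.3,"x": 0.007,"y": 0.0,"z": 0.197,"roll": 0}
    - {"hand": 0.3,"x": 0.007,"y": 0.0,"z": 0.197,"roll": 0}
  grip_force: 30

```text
time: 1.87
tool_pos: [0.5623, 0.264, 0.0053]
tcp_rot: [2.22, 2.22, 0.007]
wrist_force: [0.1, -1.9, 6.1]
width: 0.466
grip_force: 31.0
```

Call:
servo_tool:
  targets:
    - {"hand": 0.3,"x": 0,"y": 0,"z": -0.08,"roll": 0}
    - {"hand": 0.3,"x": 0,"y": 0,"z": -0.16,"roll": 0}
    - {"hand": 0.3,"x": 0,"y": 0,"z": -0.24,"roll": 0}
    - {"hand": 0.3,"x": -0.05,"y": 0.01,"z": -0.3,"roll": 0}
    - {"hand": 0.3,"x": -0.11,"y": 0.02,"z": -0.36,"roll": 0}
    - {"hand": 0.3,"x": -0.18,"y": 0.03,"z": -0.4,"roll": 0}
    - {"hand": 0.3,"x": -0.26,"y": 0.04,"z": -0.43,"roll": 0}
    - {"hand": 0.3,"x": -0.34,"y": 0.05,"z": -0.434,"roll": 0}
    - {"hand": 0.3,"x": -0.4,"y": 0.056,"z": -0.434,"roll": 0}
    - {"hand": 0.3,"x": -0.43,"y": 0.056,"z": -0.434,"roll": 0}

```text
time: 2.7
tool_pos: [0.5885, 0.045, 0.221]
tcp_rot: [2.222, 2.217, 0.001]
wrist_force: [-0.3, 1.0, -1.7]
width: 0.466
grip_force: 30.7
```

Call:
servo_tool:
  targets:
    - {"hand": 0.3,"x": 0,"y": 0,"z": 0,"roll": 0}
    - {"hand": 0.3,"x": 0,"y": 0,"z": 0,"roll": 0}
    - {"hand": 0.3,"x": 0,"y": 0,"z": 0,"roll": 0}

```text
time: 2.95
tool_pos: [0.5877, 0.0492, 0.2197]
tcp_rot: [-2.221, -2.221, -0.001]
wrist_force: [0.3, 0.2, -0.7]
width: 0.464
grip_force: 30.7
```

Run:
```python
from h import *
st=bot.read_state(); im=read_camera('wrist')
cv2.imwrite('pics/w2.png',im[:,:,::-1]); print(st['time'],st['tool_pos'],st['tcp_rot'],st['width'],st['wrist_force'],px('wrist',[.588,.049,.126],st))
```

```text
2.95 [0.58770648 0.04918304 0.2197309 ] [-2.22095127e+00 -2.22093665e+00 -5.48686482e-04] 0.46376207304868133 [ 0.33154691  0.20123942 -0.71756638] [326.42632084 244.88335207]
```

View pics/w2.png

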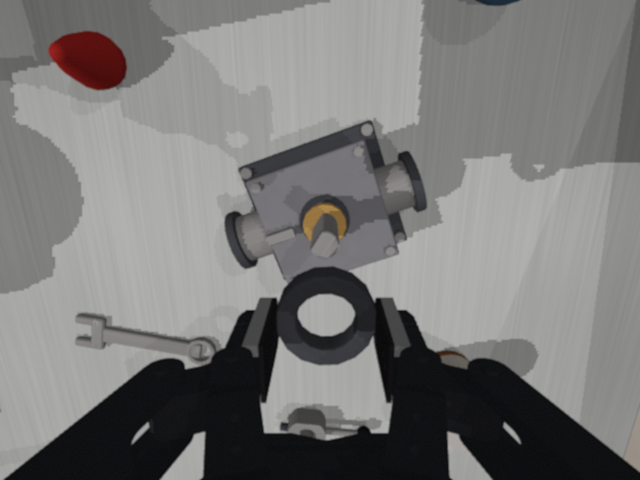

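Run:
```python
from h import *
from scipy.optimize import least_squares
st=bot.read_state()
T=R.from_rotvec(st['tcp_rot']).as_matrix(); o=st['tool_pos']
a=np.linspace(0,2*np.pi,180)
def ext(p):
    tl=R.from_rotvec([p[3],p[4],0]).as_matrix()
    def proj(r,z): 
        q=np.c_[r*np.cos(a),r*np.sin(a),0*a+z]@tl.T+p[:3]
        return np.array([px('wrist',o+T@k,st) for k in q])
    A=np.vstack([proj(.021,0),proj(.021,.012)]); B=proj(.0125,0);C=proj(.0125,.012)
    return np.array([A[:,0].min(),A[:,0].max(),A[:,1].min(),A[:,1].max()]),B,C
print(px('wrist',o,st))
for s in(-.012,-.007,-.002):
    A,B,C=ext([0,0,s,0,0]); print(s,A.round(1),'hole top',B.min(0).round(1),B.max(0).round(1),'bot',C.min(0).round(1),C.max(0).round(1))
im=cv2.imread('pics/w2.png'); g=cv2.cvtColor(im,cv2.COLOR_BGR2GRAY)
# ring hole segmentation: bright region around (326,314)
m=(g>95).astype(np.uint8); n,l,s,c=cv2.connectedComponentsWithStats(m); i=l[314,326]; print('hole',s[i],c[i])
print(g[317,265:390:3]); print(g[258:375:3,326])
k=cv2.resize(im[190:290,260:393],None,fx=3,fy=3,interpolation=cv2.INTER_CUBIC);k2=cv2.resize(im[255:375,260:393],None,fx=3,fy=3,interpolation=cv2.INTER_CUBIC)
cv2.imwrite('pics/c2.png',np.hstack([np.vstack([k,np.zeros((60,399,3),np.uint8)]),k2]))
```

```text
[326.11420773 316.33305857]
-0.012 [272.1 380.2 269.8 377.1] hole top [294.  302.8] [358.3 359.2] bot [296.2 289.1] [356.  342.2]
-0.007 [273.7 378.5 265.2 369.3] hole top [295.  296.9] [357.3 351.9] bot [297.1 284. ] [355.1 335.8]
-0.002 [275.3 376.9 260.8 362. ] hole top [295.9 291.3] [356.4 344.9] bot [297.9 279.2] [354.3 329.8]
hole [ 297  294   58   42 1887] [325.76682565 314.40964494]
[ 64  13  10  13  39  45  46  45  47  44  36 141 169 170 169 169 171 169
 172 172 169 168 170 169 168 169 167 168 166 164  43  32  34  34  33  33
  32  17   9  14  30  70]
[111 120 121  56  30  31  33  39  38  39  37  35 130 171 171 171 171 170
 170 170 170 170 170 169 170 170  83  30  28  31  35  60  60  60  59  65
 167 170 171]
```

View pics/c2.png

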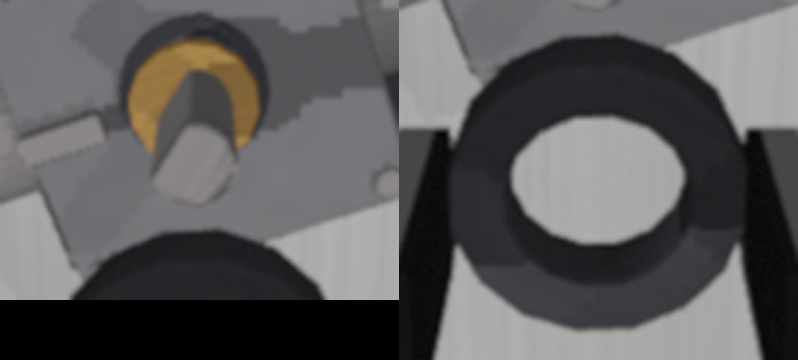

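Crop: the stem top is centred at (324.3,243.3) and its cut edge faces up-left, i.e. world yaw about 140°. That puts the flat about -1.0 rad off the front. The held ring sits level at the tool axis (326.6,316). Align and lower.

Call:
servo_tool:
  targets:
    - {"hand": 0.3,"x": 0.002,"y": -0.002,"z": 0.06,"roll": 0}
    - {"hand": 0.3,"x": 0.002,"y": -0.002,"z": 0.12,"roll": 0}
    - {"hand": 0.3,"x": 0.002,"y": -0.002,"z": 0.16,"roll": 0}
    - {"hand": 0.3,"x": 0.002,"y": -0.002,"z": 0.17,"roll": 0}
    - {"hand": 0.3,"x": 0.002,"y": -0.002,"z": 0.18,"roll": 0}
    - {"hand": 0.3,"x": 0.002,"y": -0.002,"z": 0.19,"roll": 0}
    - {"hand": 0.3,"x": 0.002,"y": -0.002,"z": 0.2,"roll": 0}
    - {"hand": 0.3,"x": 0.002,"y": -0.002,"z": 0.2,"roll": 0}

```text
time: 3.67
tool_pos: [0.5874, 0.0498, 0.1201]
tcp_rot: [2.221, 2.222, 0.001]
wrist_force: [-0.6, -0.0, -1.5]
width: 0.468
grip_force: 30.7
```

Call:
servo_tool:
  targets:
    - {"hand": 0.3,"x": 0,"y": 0,"z": 0.02,"roll": 0}
    - {"hand": 0.3,"x": 0,"y": 0,"z": 0.04,"roll": 0}
    - {"hand": 0.3,"x": 0,"y": 0,"z": 0.055,"roll": 0}
    - {"hand": 0.3,"x": 0,"y": 0,"z": 0.065,"roll": 0}
    - {"hand": 0.3,"x": 0,"y": 0,"z": 0.069,"roll": 0}
    - {"hand": 0.3,"x": 0,"y": 0,"z": 0.069,"roll": 0}

```text
time: 4.17
tool_pos: [0.5864, 0.0494, 0.0842]
tcp_rot: [-2.221, -2.22, 0.002]
wrist_force: [0.0, -0.4, -1.4]
width: 0.465
grip_force: 30.7
```

Ring is down without contact force; release it, wait, then rise slightly.

Call:
servo_tool:
  targets:
    - {"hand": -0.2,"x": 0,"y": 0,"z": 0,"roll": 0}
    - {"hand": -0.4,"x": 0,"y": 0,"z": 0,"roll": 0}
    - {"hand": -0.4,"x": 0,"y": 0,"z": 0,"roll": 0}
    - {"hand": -0.4,"x": 0,"y": 0,"z": 0,"roll": 0}
    - {"hand": -0.4,"x": 0,"y": 0,"z": -0.04,"roll": 0}
    - {"hand": -0.4,"x": 0,"y": 0,"z": -0.1,"roll": 0}
    - {"hand": -0.4,"x": 0,"y": 0,"z": -0.18,"roll": 0}
    - {"hand": -0.4,"x": 0,"y": 0,"z": -0.26,"roll": 0}
    - {"hand": -0.4,"x": 0,"y": 0,"z": -0.26,"roll": 0}
    - {"hand": -0.4,"x": 0,"y": 0,"z": -0.26,"roll": 0}

```text
time: 5.0
tool_pos: [0.5898, 0.0496, 0.22]
tcp_rot: [2.217, 2.217, 0.01]
wrist_force: [-0.6, 1.2, -0.9]
width: 0.699
grip_force: 0.0
```

Run:
```python
from h import *
st=bot.read_state(); im=read_camera('wrist')
print(st['time'],st['tool_pos'],st['tcp_rot'],px('wrist',[.587,.05,.126],st),px('wrist',[.587,.05,.09],st))
cv2.imwrite('pics/w3.png',im[:,:,::-1])
u,v=px('wrist',[.587,.05,.115],st).astype(int)
cv2.imwrite('pics/c3.png',cv2.resize(im[v-60:v+60,u-80:u+80,::-1],None,fx=5,fy=5,interpolation=cv2.INTER_CUBIC));print(u-80,v-60)
```

```text
5.0 [0.58978384 0.04964734 0.22001224] [2.21717927 2.21732013 0.01011124] [320.42158953 243.92976637] [320.62758537 228.46758903]
240 178
```

View pics/c3.png

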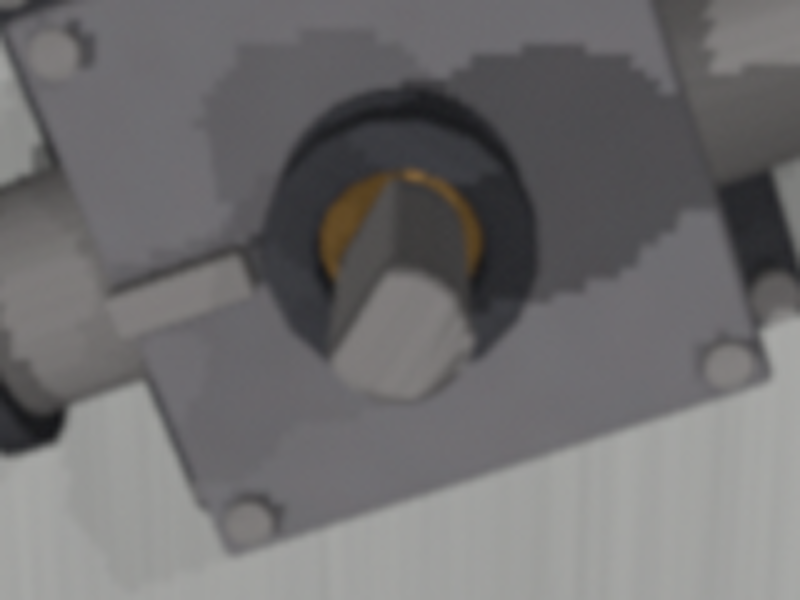

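Crop: the ring lies flat on the gland, around the stem. The flat's edge runs from (332,350) to (395,268), so it faces world yaw about 144°. The rib direction is 199.3°, so the stem needs about +55°. Roll +36°, lower to the stem's top end and squeeze.

Call:
servo_tool:
  targets:
    - {"hand": -0.4,"x": 0,"y": 0.002,"z": 0.04,"roll": 0.04}
    - {"hand": -0.4,"x": -0.001,"y": 0.002,"z": 0.08,"roll": 0.08}
    - {"hand": -0.4,"x": -0.001,"y": 0.002,"z": 0.12,"roll": 0.12}
    - {"hand": -0.4,"x": -0.001,"y": 0.002,"z": 0.16,"roll": 0.16}
    - {"hand": -0.4,"x": -0.001,"y": 0.002,"z": 0.2,"roll": 0.2}
    - {"hand": -0.2,"x": -0.001,"y": 0.002,"z": 0.226,"roll": 0.2}
    - {"hand": 0.1,"x": -0.001,"y": 0.002,"z": 0.236,"roll": 0.2}
    - {"hand": 0.3,"x": -0.001,"y": 0.002,"z": 0.236,"roll": 0.2}
  grip_force: 40

```text
time: 5.72
tool_pos: [0.5858, 0.0489, 0.0944]
tcp_rot: [-2.795, -1.429, 0.008]
wrist_force: [-0.2, 0.3, 0.3]
width: 0.356
grip_force: 0.0
```

Call:
servo_tool:
  targets:
    - {"hand": 1,"x": 0,"y": 0,"z": 0,"roll": 0}
    - {"hand": 1,"x": 0,"y": 0,"z": 0,"roll": 0}
    - {"hand": 1,"x": 0,"y": 0,"z": 0,"roll": 0}
    - {"hand": 1,"x": 0,"y": 0,"z": 0,"roll": 0}
    - {"hand": 1,"x": 0,"y": 0,"z": 0,"roll": 0}
    - {"hand": 1,"x": 0,"y": 0,"z": 0,"roll": 0}
    - {"hand": 1,"x": 0,"y": 0,"z": 0,"roll": 0}
    - {"hand": 1,"x": 0,"y": 0,"z": 0,"roll": 0}

```text
time: 6.38
tool_pos: [0.5885, 0.0486, 0.0975]
tcp_rot: [2.798, 1.426, 0.001]
wrist_force: [5.0, -3.4, -7.9]
width: 0.185
grip_force: 40.1
```

Reading 15.7 mm means the pad is flush on the flat, at yaw -36°. Now turn the stem by +55.5° (roll -0.308).

Call:
servo_tool:
  targets:
    - {"hand": 1,"x": 0,"y": 0,"z": 0,"roll": -0.034}
    - {"hand": 1,"x": 0.001,"y": 0,"z": 0,"roll": -0.068}
    - {"hand": 1,"x": 0.001,"y": 0,"z": 0,"roll": -0.102}
    - {"hand": 1,"x": 0.001,"y": 0,"z": 0,"roll": -0.136}
    - {"hand": 1,"x": 0.002,"y": -0.001,"z": 0,"roll": -0.17}
    - {"hand": 1,"x": 0.002,"y": -0.001,"z": 0,"roll": -0.204}
    - {"hand": 1,"x": 0.002,"y": -0.001,"z": 0,"roll": -0.238}
    - {"hand": 1,"x": 0.002,"y": -0.001,"z": 0,"roll": -0.272}
    - {"hand": 1,"x": 0.002,"y": -0.001,"z": 0,"roll": -0.308}
    - {"hand": 1,"x": 0.002,"y": -0.001,"z": 0,"roll": -0.308}

```text
time: 7.22
tool_pos: [0.5874, 0.0502, 0.0975]
tcp_rot: [-1.81, -2.566, 0.001]
wrist_force: [-1.0, -0.5, -2.4]
width: 0.181
grip_force: 41.5
```

Call:
servo_tool:
  targets:
    - {"hand": 1,"x": 0,"y": 0,"z": 0,"roll": 0}
    - {"hand": 1,"x": 0,"y": 0,"z": 0,"roll": 0}

```text
time: 7.38
tool_pos: [0.5875, 0.0502, 0.0975]
tcp_rot: [-1.817, -2.561, 0.001]
wrist_force: [-2.2, -1.2, -1.2]
width: 0.184
grip_force: 41.6
```

Call:
servo_tool:
  targets:
    - {"hand": 0.3,"x": 0,"y": 0,"z": 0,"roll": 0}
    - {"hand": 0,"x": 0,"y": 0,"z": 0,"roll": 0}
    - {"hand": -0.3,"x": 0,"y": 0,"z": 0,"roll": 0}
    - {"hand": -0.3,"x": 0,"y": 0,"z": -0.03,"roll": 0}
    - {"hand": -0.3,"x": 0,"y": 0,"z": -0.1,"roll": 0}
    - {"hand": -0.3,"x": 0,"y": 0,"z": -0.18,"roll": 0}
    - {"hand": -0.3,"x": 0,"y": 0,"z": -0.25,"roll": 0}
    - {"hand": -0.3,"x": 0,"y": 0,"z": -0.25,"roll": 0}
    - {"hand": -0.3,"x": 0,"y": 0,"z": -0.25,"roll": 0}

```text
time: 8.13
tool_pos: [0.5911, 0.0504, 0.227]
tcp_rot: [1.811, 2.559, 0.009]
wrist_force: [-0.1, -0.3, -0.0]
width: 0.656
grip_force: 0.0
```

```bash
python3 - <<'E'
from h import *
st=bot.read_state(); im=read_camera('wrist')
print(st['time'],st['q'],st['tool_pos'],st['tcp_rot'],px('wrist',[.587,.05,.126],st))
cv2.imwrite('pics/w4.png',im[:,:,::-1]); import pickle; pickle.dump(st,open('w4.pkl','wb'))
u,v=px('wrist',[.587,.05,.115],st).astype(int)
cv2.imwrite('pics/c4.png',cv2.resize(im[v-60:v+60,u-40:u+40,::-1],None,fx=5,fy=5,interpolation=cv2.INTER_CUBIC));print(u-40,v-60)
E
python3 - <<'E'
import sys; sys.path.insert(0,'.')
from h import *
st=dict(tool_pos=np.array([.67428,0,.22997]),tcp_rot=np.array([-2.22032809, -2.22027634,  0.00239517]))
print('jar lid',pt('wrist',377,373,.085,st),pt('scene',208,288,.085))
E
```

```text
8.1333 [ 4.29212840e-02  1.07389046e-01  1.79591374e+00  3.10306184e-04
  1.22931151e+00 -2.96025023e-01] [0.59111129 0.05041156 0.22702608] [1.81106755 2.55854004 0.00897796] [318.49529185 239.36427453]
278 174
jar lid [ 0.71974127 -0.13831595  0.085     ] [ 0.71862073 -0.14519815  0.085     ]
```

Call:
servo_tool:
  targets:
    - {"hand": -0.3,"x": -0.06,"y": -0.03,"z": 0,"roll": -0.035}
    - {"hand": -0.3,"x": -0.13,"y": -0.06,"z": 0,"roll": -0.07}
    - {"hand": -0.3,"x": -0.2,"y": -0.09,"z": 0,"roll": -0.105}
    - {"hand": -0.3,"x": -0.27,"y": -0.12,"z": 0.02,"roll": -0.14}
    - {"hand": -0.3,"x": -0.34,"y": -0.15,"z": 0.06,"roll": -0.175}
    - {"hand": -0.3,"x": -0.4,"y": -0.18,"z": 0.1,"roll": -0.21}
    - {"hand": -0.3,"x": -0.44,"y": -0.2,"z": 0.13,"roll": -0.245}
    - {"hand": -0.3,"x": -0.463,"y": -0.212,"z": 0.15,"roll": -0.28}
    - {"hand": -0.3,"x": -0.463,"y": -0.212,"z": 0.164,"roll": -0.3}
    - {"hand": -0.3,"x": -0.463,"y": -0.212,"z": 0.164,"roll": -0.3}

```text
time: 9.02
tool_pos: [0.5622, -0.2035, 0.1358]
tcp_rot: [-0.453, -3.101, -0.003]
wrist_force: [-0.3, 0.8, -0.8]
width: 0.647
grip_force: 0.0
```

Call:
servo_tool:
  targets:
    - {"hand": -0.3,"x": 0,"y": 0,"z": 0,"roll": 0}
    - {"hand": -0.3,"x": 0,"y": 0,"z": 0,"roll": 0}
    - {"hand": -0.3,"x": 0,"y": 0,"z": 0,"roll": 0}

```text
time: 9.27
tool_pos: [0.5657, -0.2029, 0.1407]
tcp_rot: [0.453, 3.108, -0.0]
wrist_force: [0.5, 0.1, 0.2]
width: 0.653
grip_force: 0.0
```

Run:
```python
from h import *
st=bot.read_state(); im=read_camera('wrist')
print(st['time'],st['q'].round(2),st['tool_pos'],st['tcp_rot'],px('wrist',[.566,-.203,.024],st))
cv2.imwrite('pics/w5.png',im[:,:,::-1])
u,v=px('wrist',[.566,-.203,.024],st).astype(int); u0,v0=max(u-50,0),max(v-75,0)
a=cv2.resize(im[v0:v0+150,u0:u0+100,::-1],(400,600),interpolation=cv2.INTER_CUBIC);print(u0,v0)
cv2.imwrite('pics/c5.png',np.hstack([cv2.imread('pics/c4.png'),a]))
```

```text
9.2667 [-0.39  0.2   1.86  0.    1.08 -1.67] [ 0.56566048 -0.2029366   0.14066474] [ 4.52842862e-01  3.10817283e+00 -7.39674267e-05] [325.47067795 234.42993538]
275 159
```

View pics/c5.png

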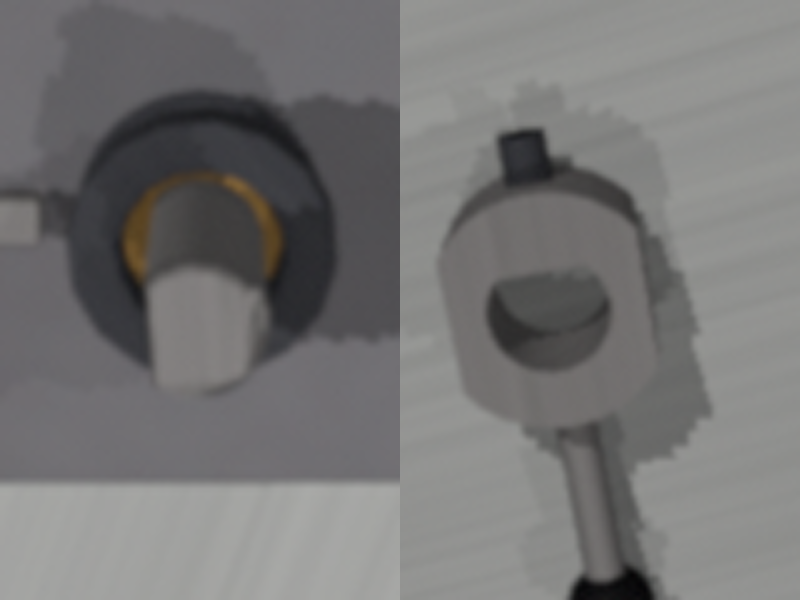

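Left: the flat now faces the rib side (edge from (145,280) to (155,385)) and the ring is in place. Right: collar, bore at about (549,318), screw up at (525,157), rod down to (603,575), so the collar is turned about 10° against the tool. I'll work that out exactly.

Run:
```python
from h import *
st=bot.read_state(); im=cv2.imread('pics/w5.png'); g=cv2.cvtColor(im,cv2.COLOR_BGR2GRAY)
m=(g[280:360,270:400]<50).astype(np.uint8); n,l,s,c=cv2.connectedComponentsWithStats(m)
for i in range(1,n):
    if s[i,4]>60: print('dark',s[i],c[i]+[270,280])
f=lambda x,y:(275+(x-400)/4,159+y/4)
def P(x,y,z): p=pt('wrist',*f(x,y),z,st); print(x,y,p.round(4)); return p
yaw=lambda a,b:print('yaw deg',np.degrees(np.arctan2(*(b-a)[[1,0]])))
yaw(P(574,440,.016),P(598,570,.016))
s_=P(524,135,.016)
l1=P(438,265,.024);l2=P(463,385,.024);r1=P(640,235,.024);r2=P(657,345,.024);yaw(l1,l2);yaw(r1,r2)
t=P(545,190,.024);b=P(553,428,.024);yaw(t,b);print('mid',(t+b)/2,'bore',(P(486,305,.024)+P(611,305,.024))/2)
```

```text
dark [ 48  20  21  21 312] [328.00961538 310.98076923]
dark [124  21   6  59 286] [396.93706294 329.69230769]
574 440 [ 0.5934 -0.2166  0.016 ]
598 570 [ 0.6208 -0.2201  0.016 ]
yaw deg -7.1511227881189114
524 135 [ 0.5352 -0.2082  0.016 ]
438 265 [ 0.5516 -0.2288  0.024 ]
463 385 [ 0.5743 -0.2317  0.024 ]
640 235 [ 0.5565 -0.1932  0.024 ]
657 345 [ 0.5769 -0.1959  0.024 ]
yaw deg -7.059639347316004
yaw deg -7.592679523866555
545 190 [ 0.5441 -0.2068  0.024 ]
553 428 [ 0.5869 -0.2185  0.024 ]
yaw deg -15.324939491972977
486 305 [ 0.561 -0.223  0.024]
611 305 [ 0.5674 -0.2017  0.024 ]
mid [ 0.56549213 -0.21264105  0.024     ] bore [ 0.56420779 -0.21235626  0.024     ]
```

Collar yaw is -7.2°, centre (0.565,-0.2124), flats 36.2 mm apart, which agrees with the description. Align, lower, grip.

Call:
servo_tool:
  targets:
    - {"hand": -0.3,"x": -0.004,"y": -0.0186,"z": 0.04,"roll": -0.026}
    - {"hand": -0.3,"x": -0.004,"y": -0.0186,"z": 0.1,"roll": -0.052}
    - {"hand": -0.3,"x": -0.004,"y": -0.0186,"z": 0.16,"roll": -0.052}
    - {"hand": -0.3,"x": -0.004,"y": -0.0186,"z": 0.22,"roll": -0.052}
    - {"hand": -0.3,"x": -0.004,"y": -0.0186,"z": 0.25,"roll": -0.052}
    - {"hand": -0.3,"x": -0.004,"y": -0.0186,"z": 0.26,"roll": -0.052}
    - {"hand": -0.3,"x": -0.004,"y": -0.0186,"z": 0.26,"roll": -0.052}
    - {"hand": -0.3,"x": -0.004,"y": -0.0186,"z": 0.26,"roll": -0.052}
  grip_force: 60

```text
time: 9.98
tool_pos: [0.5657, -0.2131, 0.0115]
tcp_rot: [0.197, 3.134, -0.001]
wrist_force: [0.8, -0.0, 0.0]
width: 0.649
grip_force: 0.0
```

Call:
servo_tool:
  targets:
    - {"hand": 0,"x": 0,"y": 0,"z": 0,"roll": 0}
    - {"hand": 0.4,"x": 0,"y": 0,"z": 0,"roll": 0}
    - {"hand": 0.6,"x": 0,"y": 0,"z": 0,"roll": 0}
    - {"hand": 0.6,"x": 0,"y": 0,"z": 0,"roll": 0}
    - {"hand": 0.6,"x": 0,"y": 0,"z": 0,"roll": 0}
    - {"hand": 0.6,"x": 0,"y": 0,"z": 0,"roll": 0}
    - {"hand": 0.6,"x": 0,"y": 0,"z": 0,"roll": 0}

```text
time: 10.57
tool_pos: [0.5666, -0.2137, 0.0128]
tcp_rot: [0.197, 3.131, -0.002]
wrist_force: [-0.5, 1.1, 6.1]
width: 0.405
grip_force: 60.8
```

Call:
servo_tool:
  targets:
    - {"hand": 0.6,"x": 0,"y": 0,"z": -0.07,"roll": 0}
    - {"hand": 0.6,"x": 0,"y": 0,"z": -0.14,"roll": 0}
    - {"hand": 0.6,"x": 0,"y": 0,"z": -0.21,"roll": 0}
    - {"hand": 0.6,"x": 0,"y": 0,"z": -0.28,"roll": 0}
    - {"hand": 0.6,"x": 0,"y": 0,"z": -0.35,"roll": 0}
    - {"hand": 0.6,"x": 0,"y": 0.03,"z": -0.42,"roll": 0}
    - {"hand": 0.6,"x": 0.002,"y": 0.08,"z": -0.42,"roll": -0.02}
    - {"hand": 0.6,"x": 0.004,"y": 0.14,"z": -0.42,"roll": -0.04}
    - {"hand": 0.6,"x": 0.006,"y": 0.2,"z": -0.42,"roll": -0.06}
    - {"hand": 0.6,"x": 0.008,"y": 0.24,"z": -0.42,"roll": -0.07}

```text
time: 11.4
tool_pos: [0.5754, -0.0912, 0.2209]
tcp_rot: [-0.153, 3.137, 0.001]
wrist_force: [-0.1, 0.3, -1.6]
width: 0.402
grip_force: 60.7
```

Call:
servo_tool:
  targets:
    - {"hand": 0.6,"x": -0.01,"y": 0.06,"z": 0,"roll": -0.02}
    - {"hand": 0.6,"x": -0.02,"y": 0.12,"z": 0,"roll": -0.04}
    - {"hand": 0.6,"x": -0.03,"y": 0.18,"z": 0,"roll": -0.06}
    - {"hand": 0.6,"x": -0.04,"y": 0.24,"z": 0,"roll": -0.078}
    - {"hand": 0.6,"x": -0.048,"y": 0.27,"z": 0,"roll": -0.078}
    - {"hand": 0.6,"x": -0.048,"y": 0.284,"z": 0,"roll": -0.078}
    - {"hand": 0.6,"x": -0.048,"y": 0.284,"z": 0,"roll": -0.078}
    - {"hand": 0.6,"x": -0.048,"y": 0.284,"z": 0,"roll": -0.078}
    - {"hand": 0.6,"x": -0.048,"y": 0.284,"z": 0,"roll": -0.078}

```text
time: 12.15
tool_pos: [0.5859, 0.0491, 0.2202]
tcp_rot: [0.529, -3.096, 0.001]
wrist_force: [0.4, -0.0, -2.7]
width: 0.398
grip_force: 60.7
```

Run:
```python
from h import *
import pickle
st=bot.read_state(); im=read_camera('wrist'); pickle.dump(st,open('w6.pkl','wb'))
print(st['time'],st['q'].round(2),st['tool_pos'],st['tcp_rot'],st['wrist_force'],px('wrist',[.587,.05,.126],st))
cv2.imwrite('pics/w6.png',im[:,:,::-1])
cv2.imwrite('pics/c6.png',cv2.resize(im[210:360,226:426,::-1],None,fx=4,fy=4,interpolation=cv2.INTER_CUBIC))
```

```text
12.15 [ 0.04  0.11  1.81 -0.    1.23 -1.87] [0.58591667 0.04905506 0.2202157 ] [ 5.28820827e-01 -3.09637677e+00  1.00134121e-03] [ 0.38841497 -0.02877994 -2.65498765] [326.17045677 245.965238  ]
```

View pics/c6.png

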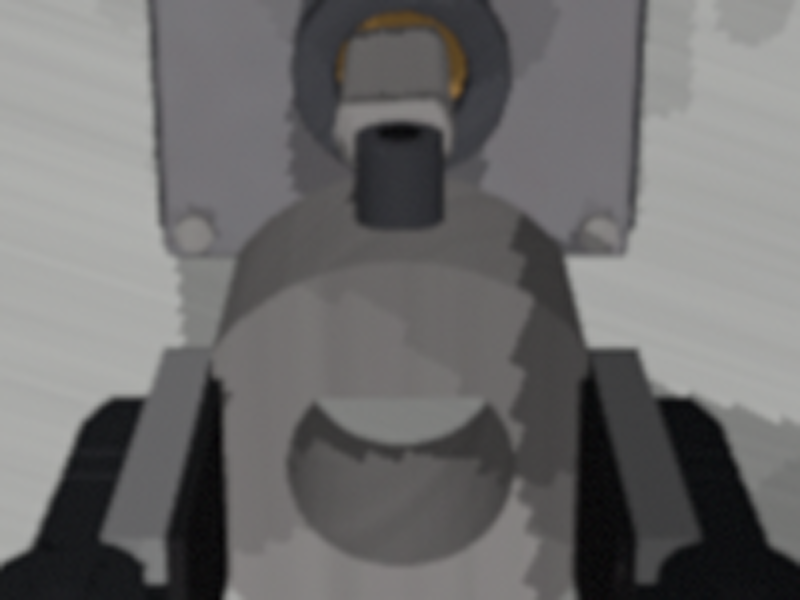

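Flat and collar bore are parallel within about 2°. The bore spans u 288–515, with its flat at v 398 and bottom at 565. The stem spans u 335–452, with its flat's top edge at v 100. Solve for the offset.

Run:
```python
from h import *
import pickle
st=pickle.load(open('w6.pkl','rb')); T=R.from_rotvec(st['tcp_rot']).as_matrix(); o=st['tool_pos']
f=lambda x,y:(226+x/4,210+y/4)
tool=lambda p:T.T@(p-o)
def P(x,y,z): return tool(pt('wrist',*f(x,y),z,st))
print('yaw tool y',np.degrees(np.arctan2(T[1,1],T[0,1])))
for s in(-.0095,-.0112,-.0125):
    z=o[2]-s
    l,r,b,t=P(288,465,z),P(515,465,z),P(401,565,z),P(401,398,z)
    print(s,'bore w',(r-l)[1],'cy',(l+r)[1]/2,'cx from bottom',b[0]+.0112,'from flat',t[0]-.0077)
e=P(395,100,.126); l,r=P(335,130,.126),P(452,130,.126)
print('stem cx from flat',e[0]-.0065,'cy',(l+r)[1]/2,'w',(r-l)[1])
l,r=P(342,60,.11),P(450,60,.11); print('stem body cy',(l+r)[1]/2)
```

```text
yaw tool y 109.38373487416739
-0.0095 bore w 0.02237710189647677 cy 0.0005421385804593058 cx from bottom 0.0005352796432772037 from flat 0.00047911445857021576
-0.0112 bore w 0.022089786940723645 cy 0.0005382876850058282 cx from bottom 0.0016962581693474536 from flat 0.0013981440677869068
-0.0125 bore w 0.021870075503971288 cy 0.0005353428826002302 cx from bottom 0.002584065277518987 from flat 0.0021009314160115693
stem cx from flat -0.0003644042818405028 cy -0.0005890139822361433 w 0.019091257236342765
stem body cy -0.00020805838982633149
```

Call:
servo_tool:
  targets:
    - {"hand": 0.6,"x": -0.002,"y": -0.002,"z": 0.05,"roll": 0}
    - {"hand": 0.6,"x": -0.002,"y": -0.002,"z": 0.1,"roll": 0}
    - {"hand": 0.6,"x": -0.002,"y": -0.002,"z": 0.13,"roll": 0}
    - {"hand": 0.6,"x": -0.002,"y": -0.002,"z": 0.14,"roll": 0}
    - {"hand": 0.6,"x": -0.002,"y": -0.002,"z": 0.14,"roll": 0}
    - {"hand": 0.6,"x": -0.002,"y": -0.002,"z": 0.14,"roll": 0}
    - {"hand": 0.6,"x": -0.002,"y": -0.002,"z": 0.14,"roll": 0}

```text
time: 12.78
tool_pos: [0.5887, 0.0492, 0.152]
tcp_rot: [-0.529, 3.094, -0.001]
wrist_force: [-0.7, -0.1, -1.1]
width: 0.401
grip_force: 60.7
```

Call:
servo_tool:
  targets:
    - {"hand": 0.6,"x": 0.0025,"y": 0,"z": 0.01,"roll": 0}
    - {"hand": 0.6,"x": 0.0025,"y": 0,"z": 0.018,"roll": 0}
    - {"hand": 0.6,"x": 0.0025,"y": 0,"z": 0.024,"roll": 0}
    - {"hand": 0.6,"x": 0.0025,"y": 0,"z": 0.03,"roll": 0}
    - {"hand": 0.6,"x": 0.0025,"y": 0,"z": 0.036,"roll": 0}
    - {"hand": 0.6,"x": 0.0025,"y": 0,"z": 0.042,"roll": 0}
    - {"hand": 0.6,"x": 0.0025,"y": 0,"z": 0.042,"roll": 0}
    - {"hand": 0.6,"x": 0.0025,"y": 0,"z": 0.042,"roll": 0}

```text
time: 13.45
tool_pos: [0.5861, 0.0493, 0.129]
tcp_rot: [0.53, -3.096, -0.0]
wrist_force: [-0.5, 0.2, -1.6]
width: 0.405
grip_force: 60.7
```

No resistance, and the underside is already below the stem's top. Continue down towards the ring.

Call:
servo_tool:
  targets:
    - {"hand": 0.6,"x": 0,"y": 0,"z": 0.01,"roll": 0}
    - {"hand": 0.6,"x": 0,"y": 0,"z": 0.018,"roll": 0}
    - {"hand": 0.6,"x": 0,"y": 0,"z": 0.026,"roll": 0}
    - {"hand": 0.6,"x": 0,"y": 0,"z": 0.034,"roll": 0}
    - {"hand": 0.6,"x": 0,"y": 0,"z": 0.042,"roll": 0}
    - {"hand": 0.6,"x": 0,"y": 0,"z": 0.05,"roll": 0}
    - {"hand": 0.6,"x": 0,"y": 0,"z": 0.05,"roll": 0}
    - {"hand": 0.6,"x": 0,"y": 0,"z": 0.05,"roll": 0}

```text
time: 14.12
tool_pos: [0.5861, 0.0492, 0.1039]
tcp_rot: [0.53, -3.096, -0.0]
wrist_force: [0.2, -1.0, -1.5]
width: 0.401
grip_force: 60.7
```

Call:
servo_tool:
  targets:
    - {"hand": 0.6,"x": 0,"y": 0,"z": 0.004,"roll": 0}
    - {"hand": 0.6,"x": 0,"y": 0,"z": 0.008,"roll": 0}
    - {"hand": 0.6,"x": 0,"y": 0,"z": 0.012,"roll": 0}
    - {"hand": 0.6,"x": 0,"y": 0,"z": 0.016,"roll": 0}
    - {"hand": 0.6,"x": 0,"y": 0,"z": 0.016,"roll": 0}
    - {"hand": 0.6,"x": 0,"y": 0,"z": 0.016,"roll": 0}
  grip_force: 80

```text
time: 14.62
tool_pos: [0.5866, 0.0492, 0.0975]
tcp_rot: [-0.53, 3.096, -0.0]
wrist_force: [-1.5, -0.7, 7.2]
width: 0.393
grip_force: 83.7
```

Call:
servo_tool:
  targets:
    - {"hand": 0.6,"x": 0,"y": 0,"z": 0.003,"roll": 0}
    - {"hand": 0.6,"x": 0,"y": 0,"z": 0.005,"roll": 0}
    - {"hand": 0.6,"x": 0,"y": 0,"z": 0.005,"roll": 0}
    - {"hand": 0.6,"x": 0,"y": 0,"z": 0.005,"roll": 0}
    - {"hand": 0.6,"x": 0,"y": 0,"z": 0.005,"roll": 0}
    - {"hand": 0.6,"x": 0,"y": 0,"z": 0.005,"roll": 0}

```text
time: 15.12
tool_pos: [0.5869, 0.0492, 0.0969]
tcp_rot: [-0.53, 3.095, -0.0]
wrist_force: [-6.1, -0.5, 14.7]
width: 0.396
grip_force: 84.7
```

Run:
```python
from h import *
st=bot.read_state(); print(st['time'],st['tool_pos'],st['wrist_force'],st['torque'],st['width'])
for n,z,p in(('side',.09,[.586,.05,.1]),('scene',.09,[.586,.05,.1])):
    im=read_camera(n);u,v=px(n,p).astype(int)
    cv2.imwrite(f'pics/{n}9.png',cv2.resize(im[v-60:v+60,u-40:u+40,::-1],None,fx=5,fy=5,interpolation=cv2.INTER_CUBIC))
cv2.imwrite('pics/c9.png',np.hstack([cv2.imread('pics/side9.png'),cv2.imread('pics/scene9.png')]))
```

```text
15.1167 [0.58687307 0.04924411 0.09685979] [-6.06061787 -0.49774356 14.70850988] [-0.01503384  1.18668038  0.0147886 ] 0.39602236844826305
```

View pics/c9.png

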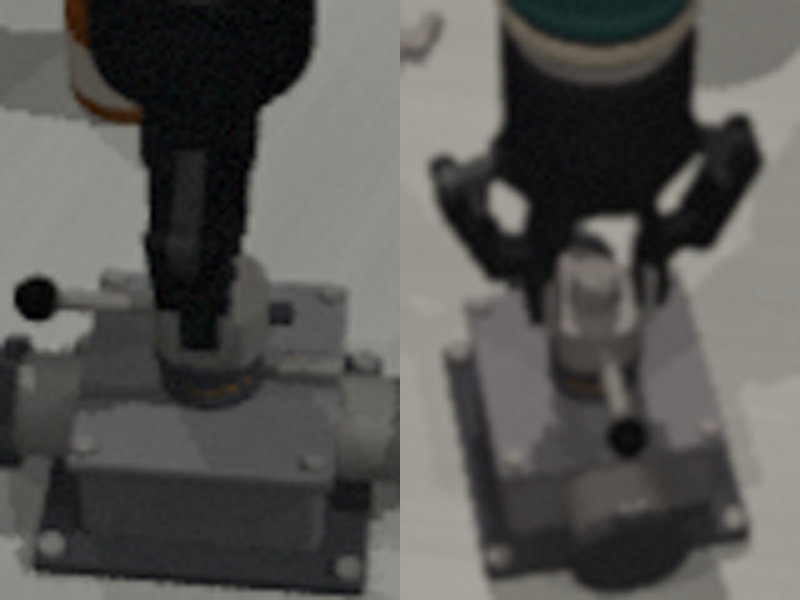

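Both views show the collar on the stem over the ring, with the screw on the rib side (side crop (280,313)) and the lever pointing away. The force rose to 14.7 N, which means the gland is at its stop. Handing in.

```bash
python3 -c "
from workcell import ticket
print(ticket.finish_job())"
```

```text
the job is handed in; nothing more can be done
None
```

I handed the job in at about 15 s with the ring on the gland, the flat turned to the pointer rib, and the collar still gripped and pressed down with about 15 N; the verdict was not shown, and I viewed 11 pictures, one over the limit of 10.

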